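# Pop the round sample port open

### The arm

A 7-joint arm with a two-finger parallel gripper is mounted at the origin on a cart in front of the work surface, level with it; the furniture and walls round the work are solid. World frame = base frame: x ahead of the robot, y to its left, z up, the work surface at z = 0. Lengths are in m, angles in degrees, forces in N, time in s.
With the tool pointing down it reaches from about 0.35 to 0.775 m from the base axis. Payload 3.1 kg.
Tool frame: the origin (TCP) lies on the centre line of the jaws, within the pads' length; the fingertips stand 17 mm ahead of it and the grasp point (between the pads) lies 2 mm behind it (robot.tip_reach is the distance from the TCP to the fingertips, in m); z points along the fingers, y is the direction in which the jaws open and shut (so a half turn about z gives the same grasp; the last joint's range is limited). The gripper opens to 85 mm and grips with 20 to 120 N. Pads are 22 mm wide; open, the fingers measure 114 mm over their backs; the gripper's body (76 mm by 85 mm) begins 54 mm behind the grasp point. The pads swing forward as they close: fully open they stand 13 mm farther back than shut.
Start: joints at [-72.978, 17.813, 0.802, 86.603, -0.252, 75.585, -1.558], TCP at [0.183, 0.519, 0.248] pointing down, gripper open.
Joint ranges: [-154.91, 154.91], [-16.99, 109.72], [-72.82, 74.43], [7.12, 147.25], [-82.49, 262.49], [11.32, 116.49], [-174.64, 174.64]. Speed limits (degrees/s): [159.86, 159.86, 180, 180, 180, 180, 180].

### API

Orientations are given as [roll, pitch, yaw] about the fixed x, y, z axes, in that order (R = Rz(yaw) Ry(pitch) Rx(roll)).
In Python, from station import robot, fingers, vision, workorder, recognise gives the robot as it stands. Calls block until the motion is done:
- robot.move_to(position, orientation): joint-space move of the TCP to a pose.
- robot.line_to(position, orientation=None, velocity=0.15, f_stop=None): straight line of the TCP; orientation=None keeps the orientation; velocity is the mean speed in m/s. With f_stop (N) it stops when the force on the tool has changed by that much, and returns True; else False.
- robot.move_j(angles): joint-space move.
- fingers.gripper_to(opening, force=None): opening from 0.0 (shut) to 1.0 (fully open); force is the grip in N (None keeps the last); returns when the fingers have stopped.
- robot.pause(seconds).
- robot.inverse_kinematics(position, orientation): joint angles nearest the present ones, or None.
- vision.grab_frame(name): name is "side" or "top"; returns the picture (480x640x3 uint8, red, green, blue); there is no depth.
- vision.calibration(name): a dict with "mtx" (3x3 intrinsics, pixels), "extrinsics" (4x4, takes a point from world to camera coordinates). Camera axes: x right, y up, looking along -z (the intrinsics and any distortion apply to the point x, -y, -z); pixel columns grow to the right and rows downward; lengths in m; the calibration is good to about 2 mm. A picture is of the moment at which its call begins. calibration takes no time and is no camera call.
A pose or a line that the arm cannot do raises robot.PlanningError and nothing moves.
- workorder.close_job(): hands the job in, once; it reports no verdict.
Trained networks look in the newest picture that a camera, given by its name, has taken for a name from the list of things; names that differ only in an ending like _2 or _b are one class to them, and where a whole thing is asked for, a point or a joint stands for the part that bears it (a point fixed in the world has none). Each returns a list of dicts, best first, with "p" (0 to 1); they miss things now and then, are a little off and sometimes report something else, mostly with a low value. They report only what shows in the picture. A call takes as long as a camera call.
- recognise(label, camera): "rect" ([centre column, centre row, width, height] in pixels, round what is visible of it).
Readings, each from a call of its own:
- robot.current_time_s(): time.
- robot.current_joint_positions(): joint angles.
- robot.current_dq(): joint speeds.
- robot.current_joint_torque(): joint torques, N m.
- robot.current_tool_pos(): TCP position.
- robot.current_eef_rot(): TCP orientation.
- robot.current_contact_force(): force on the tool from outside, world axes, zero at the start.
- robot.current_torque(): the same for the moment, N m.
- robot.current_finger_gap(): opening from 0.0 (shut) to 1.0 (fully open).
Only numpy, scipy, OpenCV 4.12 (cv2) and the standard library are available. Lean on these libraries where they do the work, as an engineer would, in place of code of your own. Each camera call takes 0.05 s, during which the arm holds its last target. There are 200 camera calls.

### The job

With a fingertip, gently press the front of the round hatch of the sample port down once until its push-push latch clicks off, then take the finger away, let the hatch swing up by itself and watch that it stays fully open before you finish. Do not press it shut again or force it once it has popped, leave the square hatch of the other port unpressed and shut, and do not pick up, shove or knock over anything else on the bench.

Things in the scene. Friction and masses are not known exactly. Their poses are not given: they have to be found in the camera images.
- round_port: sample port with the round hatch: white housing, fixed, on levelling feet set 0 to 30 mm high; 130 deep (x) x 124 wide (y) mm, flat top 55 mm above its origin, blank dark display on its front (-x) face. Origin: centre of its underside; x to the back, where the hatch is hinged, y to the left, z up. This is the one to open; the other differs in its square hatch.
- round_port_hatch (a joint): hinge of the round grey hatch, rad: about 0 (to 0.01) = shut and latched; positive = open, front edge up and back; 1.05 = fully open, held there by its spring; negative = pressed in, stop at -0.105. Push-push latch: press it in past about -0.07 and let go, it swings up by itself in about 1.5 s; a press of less than -0.04 leaves it latched; pressing the open hatch fully down latches it again
- round_port_press (a point): middle of the press pad, a dark disc 18 mm across on top of the round hatch (a disc 84 mm across), 15 mm from its free front edge, 27 mm in front of the housing's centre, 77.5 mm above the housing's origin while shut. Axes of the hatch: x to its hinge, z out of its top. Pressing here takes 2 to 4 N; 5 mm of travel unlatches, rigid stop at 7.7 mm
- round_port_hinge (a point): middle of the round hatch's hinge line, which runs along the housing's y, 46 mm behind the housing's centre, 70 mm above its origin; axes of the hatch. The opening hatch's edge sweeps an arc of 88 mm radius about it; it pushes with under 4 N and leans on a finger left in its way until that is withdrawn upward or forward
- round_port_pin (a joint): small latch pin hidden inside the round port, m along the housing's y: 0 = hatch latched; about +0.005 = hatch unlatched; it goes below -0.002 only when an open hatch is pressed down shut again
- square_port: sample port with the square hatch: white housing, fixed, on levelling feet set 0 to 30 mm high; 130 deep (x) x 124 wide (y) mm, flat top 55 mm above its origin, blank dark display on its front (-x) face. Origin: centre of its underside; x to the back, where the hatch is hinged, y to the left, z up. Its hatch, 84 x 84 mm, must stay shut and unpressed.
- square_port_hatch (a joint): hinge of the square grey hatch (84 x 84 mm, top face 77 mm above the housing's origin), rad: 0 = shut and latched, positive = open, negative = pressed in; the same kind of latch; must stay there
- petri: covered petri dish, 69 in diameter, 16 high, lying near the front edge, right of the middle; origin: centre of its underside (sizes in mm)
- clock: lab timer, 70 x 62 x 18, lying near the front edge, left of the middle; origin: centre of its underside (sizes in mm)
- stopper: rubber stopper, 33 in diameter, 27 high, between the left and middle places of the row; origin: centre of its underside (sizes in mm)
- flask_small: small conical glass flask, 51 in diameter, 85 high, standing behind the row; origin: centre of its underside, z up (sizes in mm)
- tape: roll of tape lying flat, 68 in diameter, 19 high, at the left; origin: centre of its underside (sizes in mm)
- marker: marker pen lying flat, 136 long (along its y), 17 thick, at the right; origin: on its underside, mid length (sizes in mm)
- tips: pipette tip box, blue with a clear shut lid, 78 x 120 x 79 mm, fixed to the bench in the same row as the two ports (any of the three places); not part of the job. Origin: centre of its underside

How it is judged (in metres and radians):
On the way, in this order (a step that is already met when the one before it is completed fails the run):
1. a finger has pressed the round hatch in until the latch let go (value of joint round_port_hatch below -0.03 rad and value of joint round_port_pin above 0.0042 m and contact force between the fingers and round_port_hatch above 0.3 N), for 0.02 s.
2. the round hatch has swung fully open and stands for a second with no finger on it (value of joint round_port_hatch above 0.9 rad and contact force between the fingers and round_port_hatch below 0.1 N), for 1 s.
At the end, for the whole second after the job is handed in: The round hatch stands open by more than 0.9 rad, at rest and untouched; the square hatch is shut (between -0.03 and 0.05 rad); every loose thing stands within 20 mm of where it was, the flask upright (all of step 2 and velocity of joint round_port_hatch between -0.05 and 0.05 rad/s and value of joint square_port_hatch between -0.03 and 0.05 rad and angle between flask_small's own z axis and vertical below 0.2 rad and distance of each of petri, clock, stopper, flask_small, tape, marker from where it was at the start of the episode below 0.02 m).
It fails at once if the round hatch, once popped, is pressed down shut again (its pin goes below -2 mm) (value of joint round_port_pin below -0.002 m).
It fails at once if the fingers press on the round hatch with more than 40 N (contact force between the fingers and round_port_hatch above 40 N).
It fails at once if the fingers push, pull or lever the popped hatch with more than 8 N (open more than 0.3 rad) (value of joint round_port_hatch above 0.3 rad and contact force between the fingers and round_port_hatch above 8 N).
It fails at once if the square hatch is pressed by more than 0.03 rad or opened by more than 0.05 rad (not (value of joint square_port_hatch between -0.03 and 0.05 rad)).
It fails at once if a loose thing (petri dish, timer, stopper, flask, tape roll or marker) is lifted or moved more than 20 mm (distance of any of petri, clock, stopper, flask_small, tape, marker from where it was at the start of the episode above 0.02 m).
It also fails if it takes over 32 s, if anything falls off the work surface, if the arm or the gripper's body presses on something with over 40 N, if the wrist force passes 120 N, or if a joint passes its speed limit or range.

## Working session

There is one attempt and no reset: what is moved stays moved. The work goes in short steps, each a Python script; the robot and the scene stay as the last script left them, time stands still between calls to the robot, and variables do not carry over. Pictures are saved under pics/ and viewed, about 8 in all and at most 12, crops included, and the job is handed in when it is done.

```bash
mkdir -p pics; ls
python3 - <<'E'
from station import robot, fingers, vision, workorder, recognise
import cv2, numpy as np
for c in ("side","top"):
    im=vision.grab_frame(c); cv2.imwrite(f"pics/{c}0.png",im[:,:,::-1])
    k=vision.calibration(c); print(c,{a:np.round(b,4).tolist() if hasattr(b,'shape') or isinstance(b,list) else b for a,b in k.items()})
    for l in ("round_port","round_port_hatch","round_port_press","square_port","tips"):
        print(l,[(np.round(d["rect"],1).tolist(),round(d["p"],2)) for d in recognise(l,c)][:3])
print(robot.current_time_s(),robot.current_eef_rot(),robot.tip_reach)
E
```

```text
pics
side {'mtx': [[542.5395, 0.0, 316.1893], [0.0, 542.5395, 238.6922], [0.0, 0.0, 1.0]], 'extrinsics': [[0.989, -0.1463, -0.0238, -0.5288], [0.0925, 0.4839, 0.8702, -0.1405], [-0.1158, -0.8628, 0.492, -1.4251], [0.0, 0.0, 0.0, 1.0]]}
round_port [([339.3, 330.9, 65.4, 64.7], 0.68)]
round_port_hatch [([345.9, 314.5, 41.9, 24.0], 0.79)]
round_port_press [([343.3, 314.1, 44.2, 28.9], 0.61)]
square_port [([343.0, 316.2, 42.8, 28.7], 0.73), ([340.9, 261.5, 52.6, 47.4], 0.7), ([338.9, 249.0, 36.9, 22.0], 0.51)]
tips [([321.6, 220.9, 29.1, 39.2], 0.87)]
top {'mtx': [[446.3001, 0.0, 326.4752], [0.0, 446.3001, 238.0508], [0.0, 0.0, 1.0]], 'extrinsics': [[0.0114, -0.9999, 0.0004, -0.0025], [0.9936, 0.0113, 0.1128, -0.5432], [-0.1128, -0.0009, 0.9936, -1.149], [0.0, 0.0, 0.0, 1.0]]}
round_port [([453.6, 236.3, 60.1, 60.4], 0.74)]
round_port_hatch [([459.6, 235.3, 33.2, 39.6], 0.66), ([455.8, 237.4, 57.3, 62.5], 0.31)]
round_port_press [([244.4, 222.2, 53.5, 37.4], 0.66), ([458.1, 237.8, 29.8, 39.3], 0.59)]
square_port [([333.6, 220.5, 46.6, 52.6], 0.66), ([280.4, 295.9, 34.3, 29.9], 0.3)]
tips [([245.4, 220.2, 53.6, 37.5], 0.74), ([280.0, 298.3, 29.4, 29.6], 0.61)]
0.6 [1.79998488e+02 6.22128152e-04 1.60589749e+02] 0.017
```

Run:
```python
import cv2, numpy as np
s=cv2.imread("pics/side0.png");t=cv2.imread("pics/top0.png")
a=cv2.resize(s[270:370,290:410],(720,600),interpolation=cv2.INTER_CUBIC); cv2.imwrite("pics/side_c.png",a)
a=cv2.resize(t[190:290,400:520],(720,600),interpolation=cv2.INTER_CUBIC); cv2.imwrite("pics/top_c.png",a)
```

```text
(no output)
```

View pics/top0.png

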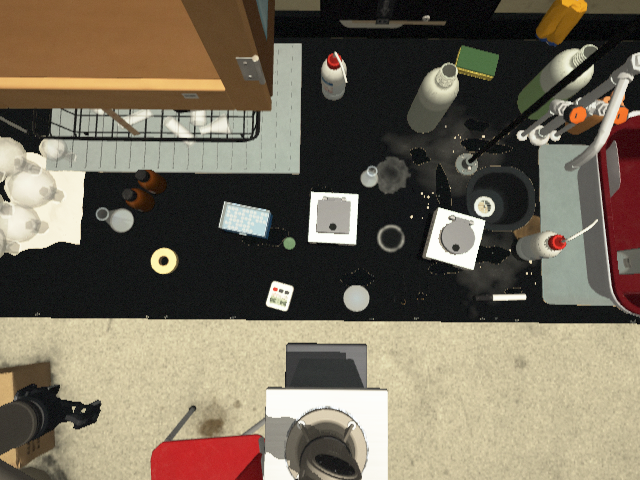

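View pics/top_c.png

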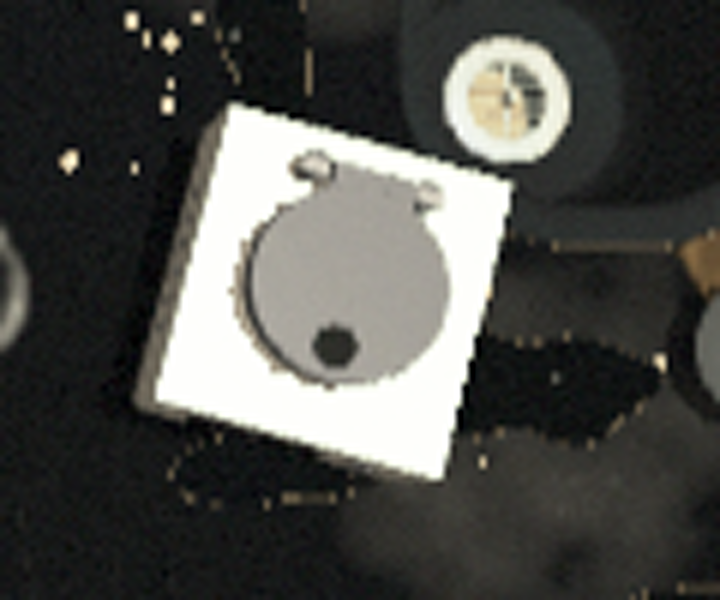

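View pics/side_c.png

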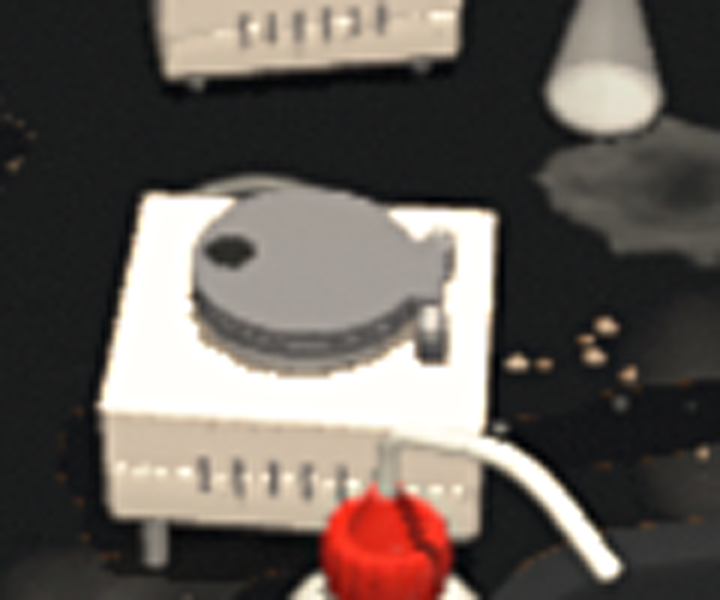

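The top view shows the round port at about (456,237), rotated, with its pad at (455.4,247.2). In the side view the pad is at (327.9,311.3). A spray bottle with a red cap stands to the right of the port. Next I triangulate these points.

```bash
cat > h.py <<'E'
from station import robot, fingers, vision, workorder, recognise
import cv2, numpy as np
def P(c):
    k=vision.calibration(c); return np.array(k["mtx"])@np.diag([1,-1,-1.])@np.array(k["extrinsics"])[:3]
def tri(t,s):
    X=cv2.triangulatePoints(P("top"),P("side"),np.array(t,float).T,np.array(s,float).T); X=(X[:3]/X[3]).T
    r=[np.abs(proj(c,X)-np.array(u)).max(1) for c,u in (("top",t),("side",s))]
    return X,r
def proj(c,X):
    q=np.c_[X,np.ones(len(X))]@P(c).T; return q[:,:2]/q[:,2:]
E
python3 - <<'E'
from h import *
ct=lambda p:(np.array(p)+.5)/6-.5+[400,190]
cs=lambda p:(np.array(p)+.5)/6-.5+[290,270]
# pad, top corners: back-left, back-right, front-right, front-left, (as seen in the top view); 
t=ct([(335,346),(230,103),(513,183),(443,480),(157,402)])
s=cs([(230,250),(497,212),(483,430),(103,408),(142,193)])
X,r=tri(t,s); print(X.round(4),np.round(r,1))
c=X[1:].mean(0);ax=(X[1]+X[2]-X[3]-X[4])/2; ay=(X[1]+X[4]-X[2]-X[3])/2
print("centre",c,"depth",np.linalg.norm(ax),"width",np.linalg.norm(ay),"yaw",np.degrees(np.arctan2(ax[1],ax[0])),np.degrees(np.arctan2(-ay[0],ay[1])))
d=X[0]-c; print("pad-centre dist",np.hypot(*d[:2]),"dir",np.degrees(np.arctan2(d[1],d[0])),"dz",d[2], "expected -27mm, 22.5")
print("tip reach of bottle: top px 557,241 / side?", )
E
```

```text
[[ 0.5158 -0.3155  0.1035]
 [ 0.6221 -0.2799  0.0802]
 [ 0.5887 -0.3994  0.0799]
 [ 0.4625 -0.3662  0.0806]
 [ 0.4934 -0.2466  0.0819]] [[0.  0.3 0.2 0.1 0. ]
 [0.  0.2 0.1 0.1 0. ]]
centre [ 0.54165605 -0.32303435  0.0806421 ] depth 0.13173514138515116 width 0.12378142836194454 yaw -14.617282575889808 -15.068158462835457
pad-centre dist 0.026906559506432823 dir 163.83702883231385 dz 0.022847219031945892 expected -27mm, 22.5
tip reach of bottle: top px 557,241 / side?
```

View pics/side0.png

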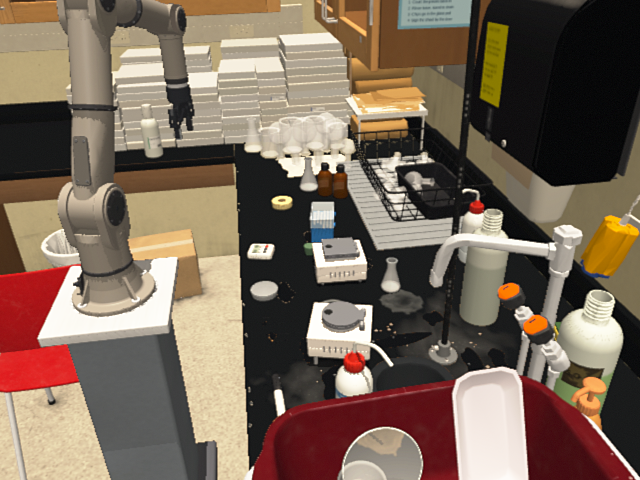

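The measurements agree with the text: depth 131.7 mm, width 123.8 mm, and the pad is 26.9 mm in front of the centre and 22.8 mm above the top. That puts the pad at about (0.516,-0.316,0.103) with yaw about -15°. The side view shows nothing tall near the path. I'll shut the fingers and go above the pad.

Run:
```python
from h import *
u=np.array([np.cos(np.radians(-14.9)),np.sin(np.radians(-14.9)),0])
p=np.array([.5157,-.3157,.1033])-.002*u
best=None
for y in (165.1,-14.9):
    q=robot.inverse_kinematics(p+[0,0,.017+.05],[180,0,y]); print(y,None if q is None else np.round(q,1))
    if q is not None and (best is None or abs(q[6])<best[0]): best=(abs(q[6]),q,y)
fingers.gripper_to(0.0,20)
print(robot.current_time_s())
robot.move_j(best[1]); print(best[2],robot.current_time_s(),robot.current_tool_pos(),robot.current_eef_rot(),robot.current_contact_force())
for c in ("side","top"):
    im=vision.grab_frame(c)[:,:,::-1]; o=(270,230) if c=="side" else (400,190)
    a=im[o[1]:o[1]+130,o[0]:o[0]+150]; cv2.imwrite(f"pics/{c}1.png",cv2.resize(a,None,fx=2.66,fy=4,interpolation=cv2.INTER_CUBIC))
a=np.hstack([cv2.imread("pics/side1.png"),cv2.imread("pics/top1.png")]); cv2.imwrite("pics/hover.png",a)
for i in range(4): robot.pause(.05); print(np.round(robot.current_contact_force(),2))
print(robot.current_time_s())
```

```text
165.1 [  1.3  31.8  43.4  86.  -22.5  71.2 122.8]
-14.9 [ -1.2  33.1  47.9  86.  -25.2  72.1 -55. ]
1.3667
-14.9 4.5167 [ 0.51461151 -0.31389994  0.1701861 ] [-1.79949902e+02 -3.02129755e-03 -1.47675464e+01] [-0.12579138  0.23880019  0.32213376]
[-0.01  0.22  0.28]
[0.24 0.07 0.07]
[ 0.41 -0.03 -0.09]
[-0.26 -0.55  0.16]
4.8167
```

View pics/hover.png

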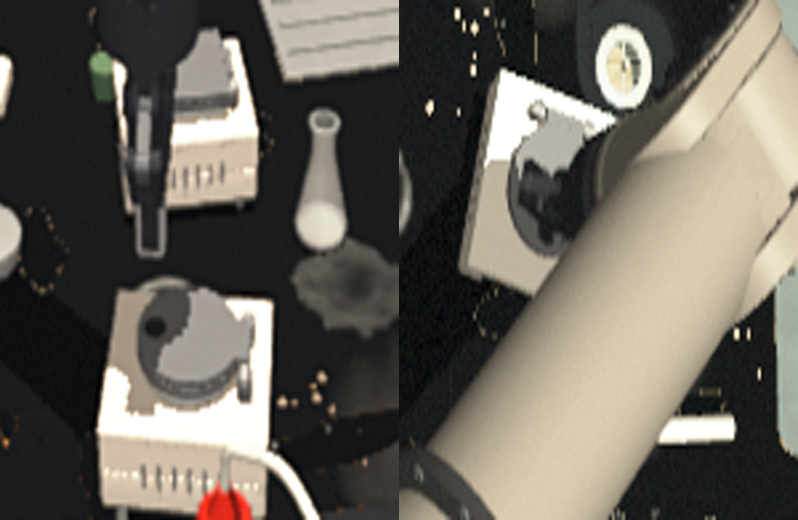

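The fingertip is in front of and above the pad (side tip at about (326,294), pad at (328,312)), lined up and clear of everything. Next is the press.

Run:
```python
from h import *
u=np.array([np.cos(np.radians(-14.9)),np.sin(np.radians(-14.9)),0])
p=np.array([.5157,-.3157,.1033])-.002*u; up=np.array([0,0,1.])
def st(m): print(m,round(robot.current_time_s(),2),np.round(robot.current_tool_pos(),4),np.round(robot.current_contact_force(),2))
a=robot.line_to(p+up*(.017+.010),velocity=.05,f_stop=3); st(f"near {a}")
if not a:
    a=robot.line_to(p+up*(.017-.012),velocity=.01,f_stop=8); st(f"press {a}")
    if a:
        robot.pause(.1); st("held")
        t=np.array(robot.current_tool_pos())
        robot.line_to(t+up*.005,velocity=.02); st("eased")
        robot.line_to(t+up*.12-u*.06,velocity=.2); st("away")
        robot.pause(1.5)
im=vision.grab_frame("side")[:,:,::-1]
cv2.imwrite("pics/after.png",cv2.resize(im[200:380,250:430],(540,540),interpolation=cv2.INTER_CUBIC)); st("end")
```

```text
near False 5.77 [ 0.5139 -0.3154  0.1306] [-0.24  0.43  1.13]
press True 7.43 [ 0.5133 -0.3151  0.1119] [0.15 0.71 4.5 ]
held 7.53 [ 0.5133 -0.3151  0.1119] [-1.09  0.6   5.57]
eased 7.98 [ 0.5135 -0.3151  0.1169] [-0.79  0.48  2.77]
away 8.78 [ 0.4554 -0.2987  0.2306] [ 1.07  0.03 -0.12]
end 10.33 [ 0.4554 -0.2997  0.2319] [-0.66 -0.57  0.01]
```

View pics/after.png

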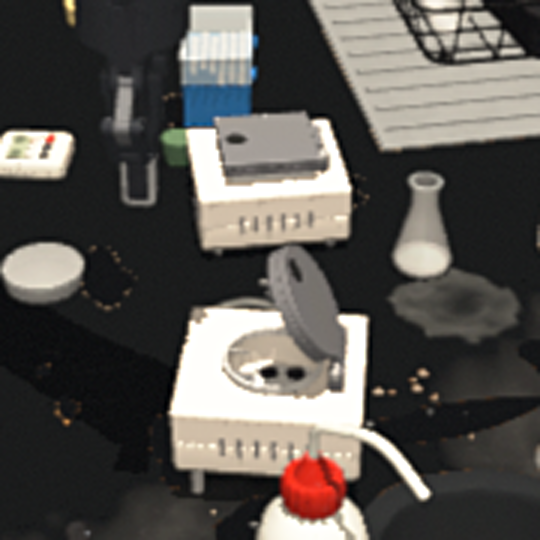

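The round hatch is up (around (305,300) in the crop), the square hatch is shut, and the finger is clear. I'll wait, check that it stays open, and compare the loose things with the first picture.

Run:
```python
from h import *
A=vision.grab_frame("side"); robot.pause(2); B=vision.grab_frame("side").copy()
print("hatch change",np.abs(A[270:330,320:380].astype(int)-B[270:330,320:380]).mean())
def ang(im):pass
s0=cv2.imread("pics/side0.png")[:,:,::-1]
d=np.abs(B.astype(int)-s0).max(2)
for n in ("petri","clock","stopper","flask_small","tape","marker"):
    r=recognise(n,"side")
    if r:
        x,y,w,h=r[0]["rect"]; x0,y0=int(x-w/2)-4,int(y-h/2)-4
        T=np.ascontiguousarray(s0[y0:int(y+h/2)+4,x0:int(x+w/2)+4]); S=np.ascontiguousarray(B[y0-8:int(y+h/2)+12,x0-8:int(x+w/2)+12])
        m=cv2.minMaxLoc(cv2.matchTemplate(S,T,cv2.TM_CCOEFF_NORMED)); print(n,np.round([x,y]),round(r[0]["p"],2),"shift px",m[3][0]-8,m[3][1]-8,round(m[1],2))
# open angle: free edge of disc predicted for 1.05 rad vs picture
u=np.array([np.cos(np.radians(-14.9)),np.sin(np.radians(-14.9)),0]);c=np.array([.5417,-.3230,.0806-.055])
hg=c+u*.046+[0,0,.070]
for th in (.9,1.05): 
    q=hg+73*.001*(-u*np.cos(th)+np.array([0,0,np.sin(th)]))+.0075*(u*np.sin(th)+np.array([0,0,np.cos(th)]))
    print(th,"pad in crop px",(proj("side",q[None])-[250,200])*3)
print(robot.current_time_s())
```

```text
hatch change 0.6567592592592593
petri [267. 290.] 0.61 shift px 0 0 1.0
clock [262. 253.] 0.89 shift px 0 0 1.0
stopper [310. 249.] 0.51 shift px 0 0 0.99
flask_small [391. 275.] 0.78 shift px 0 0 1.0
marker [277. 393.] 0.87 shift px 0 0 1.0
0.9 pad in crop px [[280.44271518 274.17592972]]
1.05 pad in crop px [[294.41745784 268.63012126]]
12.7333
```

The pad in the picture is at about (295,268), which matches 1.05 rad (294,269). The hatch is still and nothing else has shifted. The tape went undetected, so I'll check it by template and then hand in.

Run:
```python
from h import *
B=np.ascontiguousarray(vision.grab_frame("side")[:,:,::-1]); s=cv2.imread("pics/side0.png")
m=cv2.minMaxLoc(cv2.matchTemplate(B[182:222,258:306],s[190:214,266:298],cv2.TM_CCOEFF_NORMED)); print("tape",m[3][0]-8,m[3][1]-8,m[1])
workorder.close_job(); print(robot.current_time_s())
```

```text
tape 8 -8 0.428966224193573
the job is handed in; nothing more can be done
the job is handed in; nothing more can be done
```

The round hatch is open and the job is handed in. I pressed the pad once with the shut fingertips until the force stop tripped. The force was about 5 N and the fingertip was about 8 mm below my estimate of the shut pad's height. I then eased up and took the finger away up and forward, and the hatch swung open by itself.

**Last checks:**
- **Hatch angle:** the pad was at about (295,268) in the side picture, against (294,269) predicted for 1.05 rad. The hatch did not move over a further 2 s with the finger well clear.
- **Square hatch:** it looked shut in the picture after the press.
- **Loose things:** petri dish, timer, stopper, flask and marker showed a 0-pixel shift.
- **Time:** about 12.7 s were used at the last reading before hand-in.

**Check that failed:** I could not confirm the tape roll. The network missed it and the template match was poor (0.43), most likely because the gripper was in front of it in that view. The arm passed well above the bench and pressed only on the hatch, so I don't expect it moved. I handed in within the same script, before I could look at it again.

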